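# Set and lock the scale dock's fence

### The arm

A 6-joint arm with a two-finger parallel gripper is mounted at the origin on a cart in front of the work surface, level with it; the furniture and walls round the work are solid. World frame = base frame: x ahead of the robot, y to its left, z up, the work surface at z = 0. Lengths are in m, angles in rad, forces in N, time in s.
With the tool pointing down it reaches from about 0.35 to 0.975 m from the base axis. Payload 4.9 kg.
Tool frame: the origin (TCP) lies on the centre line of the jaws, within the pads' length; the fingertips stand 14 mm ahead of it and the grasp point (between the pads) lies 5 mm behind it; x points along the fingers, z is the direction in which the jaws open and shut, and the axes are right-handed (so a half turn about x gives the same grasp; the last joint's range is limited). The gripper opens to 85 mm and grips with 20 to 120 N. Pads are 22 mm wide; open, the fingers measure 114 mm over their backs; the gripper's body (76 mm by 85 mm) begins 54 mm behind the grasp point. The pads swing forward as they close: fully open they stand 13 mm farther back than shut.
Start: joints at [1.065, 0.053, 1.613, -0, 1.476, -0.119], TCP at [0.236, 0.579, 0.245] pointing down, gripper open.
Joint ranges: [-3.01, 3.01], [-1.01, 2.22], [0.06, 2.58], [-1.02, 4.17], [0.09, 2.62], [-3.14, 3.14]. Speed limits (rad/s): [2.57, 2.57, 3.14, 3.14, 3.14, 3.14].

### API

Orientations are given as a rotation vector (axis times angle).
In Python, from station import ctrl gives the robot as it stands.
- The arm moves only by the tool move_arm, never from a script. Its argument "increments" is a list that holds one entry, the list of rows, each a list of 4 numbers: the shift along the tool's x, y, z in units of 25 cm (1.0 is 25 cm), then the turn about the tool's x in units of 90 degrees (1.0 is 90 degrees). A call has 1 to 20 rows; each row shifts and turns the commanded pose from where the row before left it, along the tool's axes as they then stand; what a row does not reach is not made up. A row lasts 1/12 s, in which the tool goes at most 41.7 mm and 7.16 degrees, less where a joint would pass 70% of its speed; a pose out of reach is approached as far as the arm can. A call with a number of a shift or a turn outside -1 to 1 is refused whole. A call with a gripper value outside its range is refused whole. "gripper" is the closure, from 0 (fully open) to 1 (shut), set as the call begins (left out, the last holds). The fingers move at their own pace and stop on an object; "squeeze" is the grip in N (left out, the last holds). Time passes only in rows, so rows that do not move let the fingers close. It gives the time, the measured TCP pose, the force and the opening at its end, in the units of the state.
- ctrl.get_obs(): the state, without advancing time (a new reading comes with each control period).
- ctrl.get_image(name): name is "scene" or "top"; returns a dict with "pixels" (384x512x3 uint8, red, green, blue), "depth" (384x512 float32, m along the optical axis (not along the pixel's ray), 0 where there is no reading), "K" (3x3 intrinsics, pixels), "k1" (the pictures are not rectified: a ray, as slopes to the right and down, at radius r is drawn at 1 + k1 r^2 times it, then the intrinsics apply), "extrinsics" (4x4, takes a point from camera to world coordinates). Camera axes: x right, y up, looking along -z (the intrinsics and any distortion apply to the point x, -y, -z); pixel columns grow to the right and rows downward; lengths in m; the calibration is good to about 2 mm. A picture is of the moment at which its call begins.
- ctrl.finish_job(): hands the job in, once; it reports no verdict.
Trained networks look in the newest picture that a camera, given by its name, has taken for a name from the list of things; names that differ only in an ending like _2 or _b are one class to them, and where a whole thing is asked for, a point or a joint stands for the part that bears it (a point fixed in the world has none). Each returns a list of dicts, best first, with "score" (0 to 1); they miss things now and then, are a little off and sometimes report something else, mostly with a low value. They report only what shows in the picture. A call takes as long as a camera call.
- ctrl.trace(camera, target): "region" (384x512 bool, what is visible of it) and "pixel" ([row, column] in pixels, amid what is visible of it).
The state is a dict: "t": time; "q": joint angles; "dq": joint speeds; "effort": joint torques, N m; "tool_pos": TCP position; "tool_rot": TCP orientation; "contact_force": force on the tool from outside, world axes, zero at the start; "wrist_torque": the same for the moment, N m; "opening": finger opening in m.
Only numpy, scipy, OpenCV 4.12 (cv2) and the standard library are available. Lean on these libraries where they do the work, as an engineer would, in place of code of your own. Each camera call takes 0.05 s, during which the arm holds its last target. There are 200 camera calls.

### The job

Slide the fence of the scale dock gently up against the brew scale until the scale sits square and snug between the fence and the end stop. Then tighten the orange lock knob clockwise (seen from above): it turns lightly at first; when it suddenly turns stiff, give it one eighth of a turn (45 degrees) more and no further. Leave the knob so, and leave the things around the dock where they are.

Things in the scene. Friction and masses are not known exactly. Their poses are not given: they have to be found in the camera images.
- dock: Fixed aluminium plate, 200 x 290 x 8 mm, on the worktop. Origin: centre of its underside; y along the long side towards the end stop, z up. At the +y end stands a fixed dark end stop, 150 mm wide (x), 44 mm high over the worktop, its inner face at y = +130 mm. The brew scale lies loose on the plate between end stop and fence.
- stop_face (a point): Middle of the end stop's inner face, 22 mm over the worktop.
- fence: Grey fence sliding along the dock's y with a steady 3 N of drag, knob loose or tight; it stays where left. Origin: on the plate's top (8 mm over the worktop) under the knob's axis; axes as the dock's. A wall 140 mm wide (x), 33 mm high, its face at y = +30 mm; behind it a block 56 (x) x 52 (y) x 36 mm that carries the lock knob. Push it by the block or draw it along by the knob.
- fence_face (a point): Middle of the fence's face towards the scale, 22 mm over the worktop. When the scale is snug it stands 130 mm from stop_face (at dock y = 0).
- lock_knob: Orange T-shaped hand knob on a vertical screw on the fence. Its grip is a bar 56 mm long (x), 14 mm wide (y), 26 mm tall, 63 to 89 mm over the worktop, on a stem 12 mm across; 18 mm is free between bar and block. Origin: on the screw's axis, 45 mm over the worktop; z up. Clockwise from above tightens. The bar's direction at the start says nothing of where it will bite.
- knob_grip (a point): Centre of the bar, 76 mm over the worktop: grip here, across the 14 mm width. The knob turns lightly (0.04 Nm) by an unknown 0.4 to 1.3 rad, then at once takes 0.5 Nm, rising by 0.06 Nm per rad: it bites, and all further turn is extra. It does not spring back; let go and take it again as needed. Turned back it runs lightly, keeping the extra turn.
- spring_washer (a joint): How far the dark spring washer (20 mm across) under the lock knob has been squeezed down (m): 0 until the knob bites, then 0.4 mm per rad of extra turn, so about 0.3 mm when done. Far too little to read from the noisy value.
- brew_scale: Flat black brew scale, 160 (x) x 130 (y) x 22 mm, 0.42 kg, loose on the dock's plate. Origin: centre of its underside; its y is along the dock's y within a few degrees, and it stands 5 to 25 mm off the end stop at first.
- tamper: Bystander: espresso tamper with dark wooden handle, 58 mm wide, 86 mm tall; origin at the centre of its foot.
- blue_mug: Bystander: blue mug, 58 x 86 x 49 mm; origin under its centre.
- dosing_cup: Bystander: small steel dosing cup, 58 mm wide, 52 mm tall; origin under its centre.

How it is judged:
By the outcome, as a careful person would: the job done as asked, in the order asked, and still so for the second after the job is handed in, with the robot touching nothing.
It also fails if it takes over 67 s, if anything falls off the work surface, if the arm or the gripper's body presses on something with over 40 N, if the wrist force passes 120 N, or if a joint passes its speed limit or range.

## Working session

There is one attempt and no reset: what is moved stays moved. The work goes in short steps, Python scripts to look and compute and a tool call to move; the robot and the scene stay as the last step left them, time stands still between calls to the robot, and variables do not carry over. Pictures are saved under pics/ and viewed, about 8 in all and at most 12, crops included, and the job is handed in when it is done.

Besides the shell and the picture viewer there is one more tool, called after "Call:" as a command line: name --argument value ..., lists and objects as JSON in quotes. move_arm: Moves the arm, as the interface text tells. Shifts and turns lie within -1 to 1; 1 stands for 25 cm of shift or 90 degrees of turn. Its arguments: {"type":"object","properties":{"increments":{"type":"array","items":{"type":"array","items":{"type":"array","items":{"type":"number","minimum":-1,"maximum":1}}}},"gripper":{"type":"number"},"squeeze":{"type":"number"}},"required":["increments"]}

```bash
mkdir -p pics; ls; cat > h.py <<'E'
import numpy as np, cv2
from station import ctrl
from scipy.spatial.transform import Rotation as R
def cloud(im):
    K=np.array(im["K"]);d=im["depth"];h,w=d.shape
    v,u=np.mgrid[0:h,0:w].astype(float)
    xd=(u-K[0,2])/K[0,0];yd=(v-K[1,2])/K[1,1]
    x,y=xd.copy(),yd.copy()
    for _ in range(8):
        s=1+im["k1"]*(x*x+y*y);x=xd/s;y=yd/s
    P=np.stack([x*d,-y*d,-d,np.ones_like(d)],-1)@np.array(im["extrinsics"]).T
    P=P[...,:3];P[d==0]=np.nan
    return P
def save(im,n,crop=None,s=1):
    p=im["pixels"][...,::-1]
    if crop: p=p[crop[0]:crop[1],crop[2]:crop[3]]
    cv2.imwrite("pics/"+n,cv2.resize(p,None,fx=s,fy=s,interpolation=cv2.INTER_CUBIC))
E
python3 - <<'E'
from h import *
o=ctrl.get_obs();print({k:np.round(v,3).tolist() for k,v in o.items()})
ims={}
for c in("scene","top"):
    im=ctrl.get_image(c);save(im,c+"0.png",s=1.5);P=cloud(im);print(c,np.round(im["extrinsics"],3).tolist())
    for n in("dock","fence","lock_knob","brew_scale","tamper","blue_mug","dosing_cup"):
        for r in ctrl.trace(c,n)[:2]:
            m=r["region"];q=P[m];q=q[~np.isnan(q[:,0])]
            if len(q)<5: continue
            print(n,round(r["score"],2),np.round(r["pixel"]),m.sum(),"med",np.round(np.median(q,0),3),"p2",np.round(np.percentile(q,3,axis=0),3),"p98",np.round(np.percentile(q,97,axis=0),3))
E
```

```text
pics
{'t': 0.0, 'q': [1.065, 0.053, 1.614, -0.0, 1.476, -0.119], 'dq': [0.0, -0.0, -0.001, 0.001, -0.001, 0.002], 'effort': [0.002, -39.368, -37.018, 0.0, 0.007, -0.0], 'tool_pos': [0.235, 0.578, 0.244], 'tool_rot': [-0.921, 1.37, 0.919], 'contact_force': [0.7, 0.755, -0.524], 'wrist_torque': [-0.013, 0.023, 0.025], 'opening': 0.085}
scene [[0.764, 0.343, -0.547, 0.008], [-0.645, 0.435, -0.628, -0.621], [0.022, 0.833, 0.554, 0.615], [0.0, 0.0, 0.0, 1.0]]
dock 0.65 [256. 258.] 7106 med [ 0.461 -0.135  0.008] p2 [ 0.384 -0.197  0.004] p98 [0.577 0.081 0.081]
fence 0.74 [254. 271.] 1976 med [ 0.476 -0.145  0.041] p2 [ 0.42  -0.174  0.014] p98 [ 0.524 -0.116  0.088]
lock_knob 0.71 [232. 277.] 461 med [ 0.485 -0.144  0.08 ] p2 [ 0.473 -0.166  0.06 ] p98 [ 0.499 -0.12   0.089]
brew_scale 0.72 [229. 221.] 3608 med [ 0.46  -0.022  0.026] p2 [ 0.395 -0.078  0.011] p98 [0.546 0.044 0.029]
tamper 0.95 [195. 270.] 781 med [0.608 0.004 0.031] p2 [ 0.59  -0.014  0.001] p98 [0.635 0.033 0.085]
blue_mug 0.74 [218. 312.] 857 med [ 0.623 -0.111  0.034] p2 [ 0.591 -0.149  0.009] p98 [ 0.645 -0.079  0.0
[... 281 characters left out ...]
08] p2 [ 0.386 -0.193  0.005] p98 [0.579 0.084 0.048]
fence 0.93 [216. 328.] 1135 med [ 0.484 -0.129  0.042] p2 [ 0.426 -0.17   0.022] p98 [ 0.542 -0.11   0.09 ]
lock_knob 0.62 [212. 335.] 172 med [ 0.488 -0.141  0.088] p2 [ 0.476 -0.163  0.08 ] p98 [ 0.5   -0.117  0.091]
brew_scale 0.64 [226. 274.] 4200 med [ 0.473 -0.013  0.027] p2 [ 0.4   -0.073  0.021] p98 [0.549 0.048 0.03 ]
tamper 0.95 [163. 262.] 558 med [0.608 0.012 0.07 ] p2 [ 0.59  -0.012  0.002] p98 [0.631 0.037 0.087]
blue_mug 0.66 [158. 314.] 560 med [ 0.628 -0.111  0.022] p2 [ 0.593 -0.143  0.006] p98 [ 0.645 -0.082  0.05 ]
dosing_cup 0.64 [252. 207.] 584 med [0.414 0.138 0.001] p2 [ 0.388  0.106 -0.003] p98 [0.438 0.158 0.052]
```

View pics/top0.png

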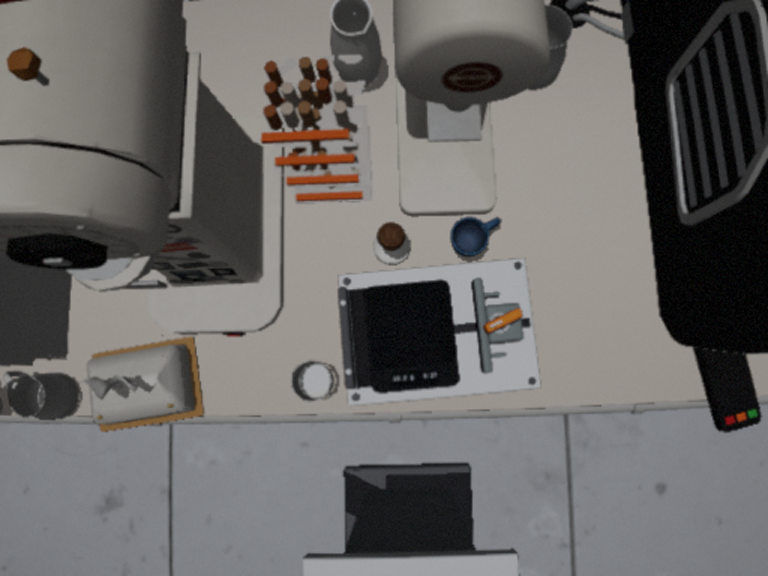

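View pics/scene0.png

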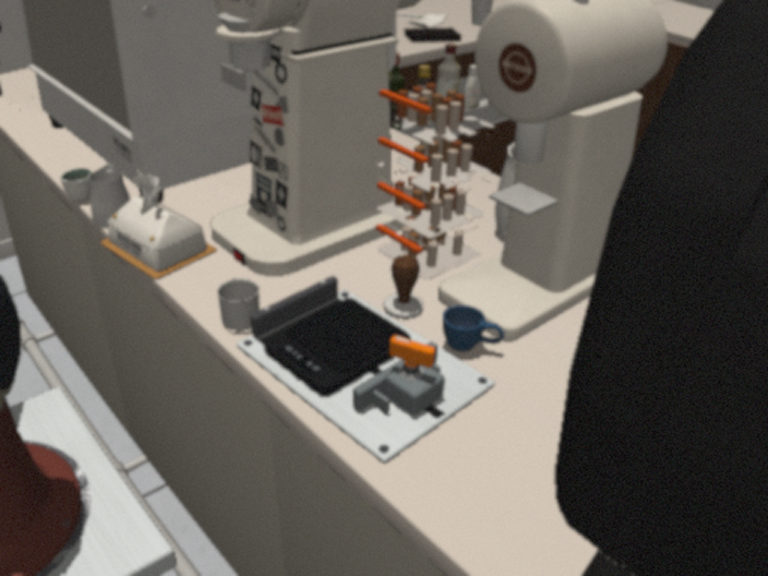

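```bash
cat > m.py <<'E'
from h import *
def rect(q,lo,hi):
    q=q[(q[:,2]>lo)&(q[:,2]<hi)];(c,s,a)=cv2.minAreaRect((q[:,:2]*1000).astype(np.float32));return np.round(c,1),np.round(s,1),round(a,1),len(q)
def run(cams=("top",)):
    for c in cams:
        im=ctrl.get_image(c);P=cloud(im)
        for n,lo,hi in(("lock_knob",.08,.1),("brew_scale",.022,.036),("fence",.033,.048),("dock",.003,.0125),("dock",.039,.048)):
            for r in ctrl.trace(c,n)[:1]:
                m=cv2.erode(r["region"].astype(np.uint8),np.ones((2,2)))>0 if n!="lock_knob" else r["region"]
                q=P[m];q=q[~np.isnan(q[:,0])]
                try: print(c,n,rect(q,lo,hi))
                except Exception as e: print(n,"none")
        m=np.nan_to_num(P[...,2]);k=(m>.038)&(m<.05)&(P[...,1]>.04)&(P[...,1]<.11)&(P[...,0]>.38)&(P[...,0]<.6)
        q=P[k]
        if len(q)>5: print("stop?",rect(q,0,1))
if __name__=="__main__": run(("top","scene"))
E
python3 m.py
```

```text
top lock_knob (array([ 487.6, -141.7]), array([13.9, 56. ]), 24.4, 177)
top brew_scale (array([475. , -13.7]), array([159.3, 127.7]), 3.9, 3859)
top fence (array([ 487.2, -143.3]), array([137.1,  65.5]), 3.5, 797)
top dock (array([ 488.8, -157.1]), array([116.3,  54. ]), 3.8, 31)
top dock (array([ 487.1, -143.7]), array([136.1,  64.7]), 3.3, 658)
stop? (array([474.4,  91.4]), array([149.4,  37.1]), 0.5, 443)
scene lock_knob (array([ 487.7, -141.2]), array([15.6, 54.2]), 24.4, 224)
scene brew_scale (array([472.7, -15.1]), array([156.6, 124.1]), 3.7, 2851)
scene fence (array([ 486.6, -143.7]), array([136.6,  63. ]), 4.3, 778)
scene dock (array([480.8, -56.6]), array([200. , 288.8]), 3.7, 3755)
scene dock (array([476.6, -45.5]), array([144.5, 260. ]), 2.5, 798)
stop? (array([472.4,  93. ]), array([149.8,  39.9]), 2.3, 394)
```

The top view shows the dock (px 340–540, 260–405), with the scale near the stop on the left. The fence and orange bar are at (503,320). Dock yaw is about +3.7° with its centre at (481,-57) mm. The knob is at (487.6,-141.5) mm with its bar along 114.4°, so the fence has about 55 mm to travel, of which about 22 mm pushes the scale. Next I work out the approach.

```bash
cat > plan.py <<'E'
from h import *
import sys
def plan(target,yaw=None):
    o=ctrl.get_obs();M=R.from_rotvec(o["tool_rot"]).as_matrix()
    z=np.degrees(np.arctan2(M[1,2],M[0,2]))
    d=M.T@(np.array(target)-o["tool_pos"])
    print("yaw z",z.round(2),"toolx",M[:,0].round(4),"q",np.round(o["q"],3))
    print("tool shift units",(d/.25).round(4),"mm",(d*1e3).round(1))
    if yaw is not None:
        t=(z-yaw+90)%180-90   # +turn = clockwise = yaw decreasing
        print("turn deg",t.round(2),"units",(t/90).round(4),"alt",((t-180*np.sign(t))/90).round(4))
if __name__=="__main__": a=list(map(float,sys.argv[1:]));plan(a[:3],a[3] if len(a)>3 else None)
E
python3 plan.py .4876 -.1415 .18 24.4
```

```text
yaw z 67.84 toolx [-0. -0. -1.] q [ 1.065  0.053  1.613  0.     1.476 -0.119]
tool shift units [ 0.2612 -2.0199 -2.2884] mm [  65.3 -505.  -572.1]
turn deg 43.44 units 0.4826 alt -1.5174
```

Call:
move_arm --increments '[[[0,-0.05,-0.057,0],[0,-0.103,-0.117,0],[0,-0.103,-0.117,0],[0,-0.103,-0.117,0],[0,-0.103,-0.117,0],[0,-0.103,-0.117,0],[0,-0.103,-0.117,0],[0,-0.103,-0.117,0],[0,-0.103,-0.117,0],[0,-0.103,-0.117,0],[0,-0.103,-0.117,0],[0,-0.103,-0.117,0],[0,-0.103,-0.117,0],[0,-0.103,-0.117,0],[0,-0.103,-0.117,0],[0,-0.103,-0.117,0],[0,-0.103,-0.117,0],[0,-0.103,-0.117,0],[0,-0.103,-0.117,0],[0,-0.103,-0.117,0]]]' --gripper 0 --squeeze 60

```text
t: 3.07
tool_pos: [0.4857, -0.1405, 0.2455]
tool_rot: [-0.92, 1.367, 0.919]
contact_force: [1.0, -0.3, 1.2]
opening: 0.0854
```

Call:
move_arm --increments '[[[0,0,0,0.07],[0.02,0,0,0.07],[0.03,0,0,0.07],[0.04,0,0,0.07],[0.05,0,0,0.07],[0.05,0,0,0.07],[0.04,0,0,0.0626],[0.03,0,0,0],[0,0,0,0],[0,0,0,0]]]'

```text
t: 3.9
tool_pos: [0.4853, -0.1383, 0.1802]
tool_rot: [-0.335, 1.545, 0.336]
contact_force: [0.2, -0.1, 0.2]
opening: 0.0855
```

```bash
python3 plan.py .4876 -.1415 .071 24.4; python3 - <<'E'
from h import *
im=ctrl.get_image("scene");save(im,"s1.png",(150,330,180,400),3)
E
```

```text
yaw z 24.52 toolx [-5.e-04  2.e-04 -1.e+00] q [-0.425 -0.191  1.955 -0.     1.378 -0.853]
tool shift units [ 0.4367 -0.0157  0.0032] mm [109.2  -3.9   0.8]
turn deg 0.12 units 0.0014 alt -1.9986
```

Call:
move_arm --increments '[[[0.03,-0.008,0.0016,0],[0.06,-0.008,0.0016,0],[0.06,0,0,0],[0.06,0,0,0],[0.06,0,0,0],[0.06,0,0,0],[0.05,0,0,0],[0.03,0,0,0],[0.02,0,0,0],[0.0067,0,0,0],[0,0,0,0],[0,0,0,0]]]'

```text
t: 4.95
tool_pos: [0.4884, -0.1419, 0.0719]
tool_rot: [-0.335, 1.544, 0.333]
contact_force: [0.6, -0.8, -0.8]
opening: 0.0854
```

```bash
python3 - <<'E'
from h import *
im=ctrl.get_image("scene");save(im,"s1.png",(130,330,180,400),3)
print({k:np.round(v,4).tolist() for k,v in ctrl.get_obs().items()})
E
```

```text
{'t': 5.0, 'q': [-0.4292, -0.05, 2.022, -0.0, 1.1678, -0.8552], 'dq': [-0.0022, -0.0034, -0.0008, -0.0009, -0.0015, -0.0007], 'effort': [-0.0026, -29.9501, -32.1796, -0.0005, 0.0047, -0.0007], 'tool_pos': [0.4885, -0.142, 0.0721], 'tool_rot': [-0.3349, 1.5435, 0.3332], 'contact_force': [0.6722, 0.5365, -0.0278], 'wrist_torque': [-0.0401, -0.0237, 0.003], 'opening': 0.0854}
```

View pics/s1.png

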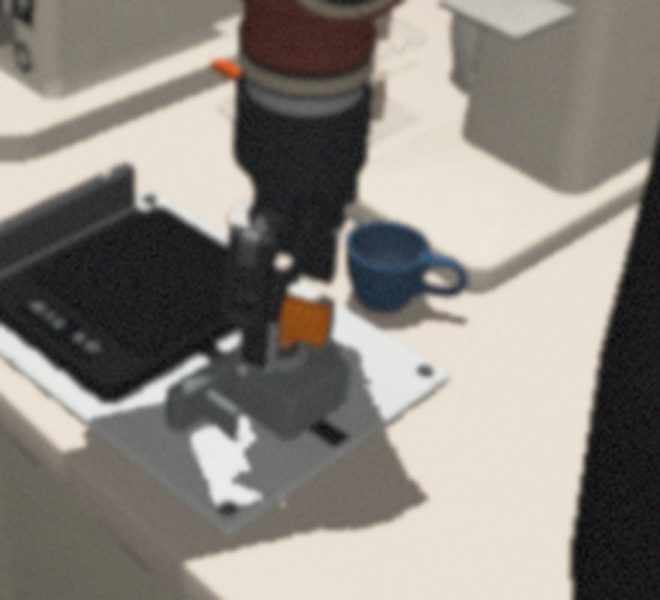

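The fingers straddle the orange bar (305,320), and the mug (410,270) is clear. I close now.

Call:
move_arm --increments '[[[0,0,0,0],[0,0,0,0],[0,0,0,0],[0,0,0,0],[0,0,0,0],[0,0,0,0],[0,0,0,0],[0,0,0,0],[0,0,0,0],[0,0,0,0]]]' --gripper 1 --squeeze 60

```text
t: 5.83
tool_pos: [0.4878, -0.1417, 0.0713]
tool_rot: [-0.334, 1.545, 0.334]
contact_force: [-0.5, 0.9, 2.0]
opening: 0.0131
```

```bash
cat > d.py <<'E'
from h import *
import sys
o=ctrl.get_obs();print({k:np.round(o[k],4).tolist() for k in("t","tool_pos","contact_force","wrist_torque","opening")})
M=R.from_rotvec(o["tool_rot"]).as_matrix();print("yaw",np.degrees(np.arctan2(M[1,2],M[0,2])).round(2))
u=np.array([-np.sin(np.radians(3.7)),np.cos(np.radians(3.7)),0])
print("tool units per mm along dock y",(M.T@u/250).round(6), "F along", (u@o["contact_force"]).round(2))
E
python3 d.py
```

```text
{'t': 5.8333, 'tool_pos': [0.4878, -0.1417, 0.0713], 'contact_force': [-0.5334, 0.87, 2.0089], 'wrist_torque': [0.0684, 0.0973, -0.015], 'opening': 0.0131}
yaw 24.4
tool units per mm along dock y [0.       0.003742 0.001414] F along 0.9
```

Call:
move_arm --increments '[[[0,0.006,0.0023,0],[0,0.0112,0.0042,0],[0,0.0112,0.0042,0],[0,0.0112,0.0042,0],[0,0.0112,0.0042,0],[0,0.0112,0.0042,0],[0,0.0112,0.0042,0],[0,0.0112,0.0042,0],[0,0.0112,0.0042,0],[0,0.006,0.0023,0],[0,0,0,0]]]'

```text
t: 6.75
tool_pos: [0.4861, -0.114, 0.0713]
tool_rot: [-0.334, 1.544, 0.335]
contact_force: [-0.2, -1.8, 2.0]
opening: 0.013
```

Call:
move_arm --increments '[[[0,0.0037,0.0014,0],[0,0.0037,0.0014,0],[0,0.0037,0.0014,0],[0,0.0037,0.0014,0],[0,0.0037,0.0014,0],[0,0.0037,0.0014,0],[0,0.0037,0.0014,0],[0,0.0037,0.0014,0],[0,0.0037,0.0014,0],[0,0.0037,0.0014,0]]]'

```text
t: 7.58
tool_pos: [0.4856, -0.1053, 0.0713]
tool_rot: [-0.336, 1.545, 0.333]
contact_force: [0.5, -5.8, 1.6]
opening: 0.0134
```

```bash
python3 d.py
```

```text
{'t': 7.5833, 'tool_pos': [0.4856, -0.1053, 0.0713], 'contact_force': [0.5032, -5.8053, 1.5525], 'wrist_torque': [-1.0515, -0.1234, 0.0192], 'opening': 0.0134}
yaw 24.42
tool units per mm along dock y [-7.000e-06  3.741e-03  1.415e-03] F along -5.83
```

Call:
move_arm --increments '[[[0,0.0037,0.0014,0],[0,0.0037,0.0014,0],[0,0.0037,0.0014,0],[0,0.0037,0.0014,0],[0,0.0037,0.0014,0],[0,0.0037,0.0014,0],[0,0.0037,0.0014,0],[0,0.0037,0.0014,0],[0,0.0037,0.0014,0],[0,0.0037,0.0014,0],[0,0.0037,0.0014,0],[0,0.0037,0.0014,0]]]'

```text
t: 8.58
tool_pos: [0.4848, -0.0935, 0.0713]
tool_rot: [-0.335, 1.545, 0.333]
contact_force: [0.0, -5.2, 2.1]
opening: 0.0129
```

Call:
move_arm --increments '[[[0,0.0019,0.0007,0],[0,0.0019,0.0007,0],[0,0.0019,0.0007,0],[0,0.0019,0.0007,0]]]'

```text
t: 8.92
tool_pos: [0.4847, -0.0914, 0.0713]
tool_rot: [-0.335, 1.544, 0.333]
contact_force: [1.0, -6.6, 2.8]
opening: 0.0131
```

Call:
move_arm --increments '[[[0,0.0019,0.0007,0],[0,0.0019,0.0007,0],[0,0.0019,0.0007,0],[0,0.0019,0.0007,0]]]'

```text
t: 9.25
tool_pos: [0.4846, -0.0894, 0.0713]
tool_rot: [-0.335, 1.544, 0.333]
contact_force: [0.1, -5.6, 1.5]
opening: 0.013
```

```bash
python3 d.py
```

```text
{'t': 9.25, 'tool_pos': [0.4846, -0.0894, 0.0713], 'contact_force': [0.0826, -5.5507, 1.5249], 'wrist_torque': [-1.0199, -0.1466, -0.0333], 'opening': 0.013}
yaw 24.41
tool units per mm along dock y [-6.000e-06  3.742e-03  1.415e-03] F along -5.54
```

Call:
move_arm --increments '[[[0,0.0019,0.0007,0],[0,0.0019,0.0007,0],[0,0,0,0]]]'

```text
t: 9.5
tool_pos: [0.4845, -0.0883, 0.0713]
tool_rot: [-0.335, 1.544, 0.333]
contact_force: [1.9, -5.5, 1.5]
opening: 0.0133
```

Call:
move_arm --increments '[[[0,0.0019,0.0007,0],[0,0.0019,0.0007,0],[0,0,0,0]]]'

```text
t: 9.75
tool_pos: [0.4845, -0.0873, 0.0713]
tool_rot: [-0.335, 1.544, 0.333]
contact_force: [1.0, -5.7, 2.1]
opening: 0.0135
```

Call:
move_arm --increments '[[[0,0.0019,0.0007,0],[0,0,0,0]]]'

```text
t: 9.92
tool_pos: [0.4844, -0.0868, 0.0713]
tool_rot: [-0.335, 1.544, 0.333]
contact_force: [0.5, -4.5, 1.4]
opening: 0.0133
```

Call:
move_arm --increments '[[[0,0.0019,0.0007,0],[0,0,0,0]]]'

```text
t: 10.08
tool_pos: [0.4844, -0.0863, 0.0713]
tool_rot: [-0.335, 1.544, 0.333]
contact_force: [1.5, -5.4, 1.6]
opening: 0.0131
```

Call:
move_arm --increments '[[[0,0.0019,0.0007,0],[0,0,0,0]]]'

```text
t: 10.25
tool_pos: [0.4844, -0.0858, 0.0713]
tool_rot: [-0.335, 1.544, 0.333]
contact_force: [1.2, -4.6, 1.8]
opening: 0.0128
```

Call:
move_arm --increments '[[[0,0.0019,0.0007,0],[0,0,0,0]]]'

```text
t: 10.42
tool_pos: [0.4843, -0.0853, 0.0713]
tool_rot: [-0.335, 1.544, 0.333]
contact_force: [1.4, -5.2, 0.7]
opening: 0.0132
```

Call:
move_arm --increments '[[[0,0.0019,0.0007,0],[0,0,0,0]]]'

```text
t: 10.58
tool_pos: [0.4843, -0.0848, 0.0713]
tool_rot: [-0.335, 1.544, 0.333]
contact_force: [1.2, -4.3, 2.2]
opening: 0.0134
```

Call:
move_arm --increments '[[[0,0.0019,0.0007,0],[0,0,0,0]]]'

```text
t: 10.75
tool_pos: [0.4843, -0.0847, 0.0713]
tool_rot: [-0.336, 1.544, 0.332]
contact_force: [0.7, -6.3, 0.9]
opening: 0.013
```

```bash
python3 d.py; python3 m.py
```

```text
{'t': 10.75, 'tool_pos': [0.4843, -0.0847, 0.0713], 'contact_force': [0.6847, -6.3137, 0.8508], 'wrist_torque': [-1.2611, -0.1727, -0.0603], 'opening': 0.013}
yaw 24.42
tool units per mm along dock y [-1.000e-05  3.741e-03  1.415e-03] F along -6.34
top brew_scale (array([473.4,  10.8]), array([157.8, 129.1]), 4.4, 2878)
top fence (array([449.7, -69.4]), array([26. , 64.9]), 88.3, 180)
top dock (array([481.4, -55.3]), array([198.2, 285.3]), 3.5, 1298)
top dock (array([479.1,   4.1]), array([149.6, 165.8]), 3.5, 477)
stop? (array([474.5,  89.5]), array([ 35. , 149.2]), 89.6, 447)
scene lock_knob (array([ 491.2, -101.5]), array([16.4, 16.4]), 45.1, 70)
scene brew_scale (array([470.7,   8.2]), array([154.3, 124.4]), 2.7, 2090)
scene fence (array([482.7, -88.3]), array([136.6,  60.2]), 2.6, 701)
scene dock (array([481.2, -58.1]), array([199.3, 284.4]), 3.1, 5075)
scene dock (array([477.2, -15.9]), array([144.8, 205.4]), 2.5, 727)
stop? (array([471.7,  89.3]), array([ 37.5, 155.8]), 88.6, 395)
```

Call:
move_arm --increments '[[[0,0.0019,0.0007,0],[0,0,0,0]]]'

```text
t: 11.52
tool_pos: [0.4842, -0.0846, 0.0713]
tool_rot: [-0.337, 1.545, 0.332]
contact_force: [1.3, -8.1, 0.9]
opening: 0.0132
```

Call:
move_arm --increments '[[[0,0.0019,0.0007,0],[0,0,0,0]]]'

```text
t: 11.68
tool_pos: [0.4843, -0.0845, 0.0713]
tool_rot: [-0.338, 1.545, 0.331]
contact_force: [1.1, -10.3, -0.2]
opening: 0.0134
```

```bash
python3 d.py
```

```text
{'t': 11.6833, 'tool_pos': [0.4843, -0.0845, 0.0713], 'contact_force': [1.0878, -10.3124, -0.2209], 'wrist_torque': [-1.7566, -0.2226, -0.0169], 'opening': 0.0134}
yaw 24.43
tool units per mm along dock y [-1.800e-05  3.741e-03  1.416e-03] F along -10.36
```

Snug: the force rose from 5 N to 10 N while the tool stood still. I start tightening from here and keep the light forward bias.

Call:
move_arm --increments '[[[0,0,0,0],[0,0,0,0],[0,0,0,0],[0,0,0,0.03],[0,0,0,0.03],[0,0,0,0.03],[0,0,0,0.03],[0,0,0,0.03],[0,0,0,0.03],[0,0,0,0],[0,0,0,0]]]' --squeeze 100

```text
t: 12.6
tool_pos: [0.4837, -0.0847, 0.0714]
tool_rot: [-0.116, 1.569, 0.109]
contact_force: [-1.2, -10.6, 2.8]
opening: 0.0125
```

```bash
python3 d.py
```

```text
{'t': 12.6, 'tool_pos': [0.4837, -0.0847, 0.0714], 'contact_force': [-1.2147, -10.5873, 2.8161], 'wrist_torque': [-1.8206, 0.1559, -0.0749], 'opening': 0.0125}
yaw 8.22
tool units per mm along dock y [-1.800e-05  3.987e-03  3.160e-04] F along -10.49
```

Call:
move_arm --increments '[[[0,0,0,0.02],[0,0,0,0.02],[0,0,0,0]]]'

```text
t: 12.85
tool_pos: [0.4836, -0.0847, 0.0714]
tool_rot: [-0.066, 1.571, 0.059]
contact_force: [-2.2, -11.0, 3.7]
opening: 0.0127
```

```bash
python3 d.py
```

```text
{'t': 12.85, 'tool_pos': [0.4836, -0.0847, 0.0714], 'contact_force': [-2.221, -10.9846, 3.6606], 'wrist_torque': [-1.8546, 0.3172, -0.0329], 'opening': 0.0127}
yaw 4.58
tool units per mm along dock y [-1.800e-05  3.999e-03  6.100e-05] F along -10.82
```

Call:
move_arm --increments '[[[0,0,0,0.02],[0,0,0,0.02],[0,0,0,0]]]'

```text
t: 13.1
tool_pos: [0.4834, -0.0847, 0.0714]
tool_rot: [-0.017, 1.572, 0.01]
contact_force: [-2.7, -10.0, 3.3]
opening: 0.0127
```

```bash
python3 d.py
```

```text
{'t': 13.1, 'tool_pos': [0.4834, -0.0847, 0.0714], 'contact_force': [-2.7452, -10.0438, 3.3462], 'wrist_torque': [-1.8524, 0.4219, -0.0393], 'opening': 0.0127}
yaw 0.98
tool units per mm along dock y [-1.800e-05  3.995e-03 -1.900e-04] F along -9.85
```

Call:
move_arm --increments '[[[0,0,0,0.02],[0,0,0,0.02],[0,0,0,0]]]'

```text
t: 13.35
tool_pos: [0.4833, -0.0847, 0.0714]
tool_rot: [0.032, 1.572, -0.04]
contact_force: [-2.6, -10.8, 4.1]
opening: 0.0125
```

```bash
python3 d.py
```

```text
{'t': 13.35, 'tool_pos': [0.4833, -0.0847, 0.0714], 'contact_force': [-2.6015, -10.7836, 4.0784], 'wrist_torque': [-1.8171, 0.4918, -0.0158], 'opening': 0.0125}
yaw -2.62
tool units per mm along dock y [-1.800e-05  3.976e-03 -4.400e-04] F along -10.59
```

Call:
move_arm --increments '[[[0,0,0,0.02],[0,0,0,0.02],[0,0,0,0]]]'

```text
t: 13.6
tool_pos: [0.4832, -0.0847, 0.0713]
tool_rot: [0.082, 1.571, -0.089]
contact_force: [-3.4, -10.7, 3.6]
opening: 0.0126
```

```bash
python3 d.py
```

```text
{'t': 13.6, 'tool_pos': [0.4832, -0.0847, 0.0713], 'contact_force': [-3.4424, -10.6915, 3.6326], 'wrist_torque': [-1.8459, 0.6078, -0.0493], 'opening': 0.0126}
yaw -6.22
tool units per mm along dock y [-1.80e-05  3.94e-03 -6.89e-04] F along -10.45
```

Call:
move_arm --increments '[[[0,0,0,0.02],[0,0,0,0.02],[0,0,0,0]]]'

```text
t: 13.85
tool_pos: [0.483, -0.0847, 0.0713]
tool_rot: [0.131, 1.569, -0.138]
contact_force: [-3.8, -10.7, 4.2]
opening: 0.0124
```

```bash
python3 d.py
```

```text
{'t': 13.85, 'tool_pos': [0.483, -0.0847, 0.0713], 'contact_force': [-3.8485, -10.677, 4.2393], 'wrist_torque': [-1.8528, 0.691, -0.0233], 'opening': 0.0124}
yaw -9.82
tool units per mm along dock y [-1.800e-05  3.889e-03 -9.350e-04] F along -10.41
```

Call:
move_arm --increments '[[[0,0,0,0.02],[0,0,0,0.02],[0,0,0,0]]]'

```text
t: 14.1
tool_pos: [0.4829, -0.0847, 0.0713]
tool_rot: [0.179, 1.566, -0.187]
contact_force: [-4.5, -10.5, 6.4]
opening: 0.0125
```

```bash
python3 d.py
```

```text
{'t': 14.1, 'tool_pos': [0.4829, -0.0847, 0.0713], 'contact_force': [-4.4839, -10.5061, 6.3516], 'wrist_torque': [-1.8464, 0.8291, 0.3547], 'opening': 0.0125}
yaw -13.33
tool units per mm along dock y [-1.800e-05  3.824e-03 -1.172e-03] F along -10.19
```

Call:
move_arm --increments '[[[0,0,0,0.02],[0,0,0,0.02],[0,0,0,0]]]'

```text
t: 14.35
tool_pos: [0.4828, -0.0846, 0.0713]
tool_rot: [0.228, 1.561, -0.236]
contact_force: [-5.1, -10.1, 5.9]
opening: 0.0128
```

```bash
python3 d.py
```

```text
{'t': 14.35, 'tool_pos': [0.4828, -0.0846, 0.0713], 'contact_force': [-5.0774, -10.0862, 5.8545], 'wrist_torque': [-1.8244, 0.81, 0.345], 'opening': 0.0128}
yaw -16.93
tool units per mm along dock y [-1.800e-05  3.743e-03 -1.409e-03] F along -9.74
```

Call:
move_arm --increments '[[[0,0,0,0.02],[0,0,0,0.02],[0,0,0,0]]]'

```text
t: 14.6
tool_pos: [0.4827, -0.0846, 0.0713]
tool_rot: [0.277, 1.555, -0.285]
contact_force: [-5.6, -10.2, 6.5]
opening: 0.0124
```

```bash
python3 d.py
```

```text
{'t': 14.6, 'tool_pos': [0.4827, -0.0846, 0.0713], 'contact_force': [-5.5887, -10.2128, 6.5107], 'wrist_torque': [-1.8046, 0.9579, 0.3942], 'opening': 0.0124}
yaw -20.53
tool units per mm along dock y [-1.800e-05  3.648e-03 -1.641e-03] F along -9.83
```

The torque about z jumped by 0.38 Nm between yaw −9.8° and −13.3°, so the knob bit at about −12°. The target yaw is about −57°. I relieve the side load first, then turn most of the rest.

Call:
move_arm --increments '[[[0,-0.002,-0.0056,0],[0,0,0,0.02],[0,0,0,0.03],[0,0,0,0.03],[0,0,0,0.03],[0,0,0,0.03],[0,0,0,0.03],[0,0,0,0.03],[0,0,0,0],[0,0,0,0]]]'

```text
t: 15.43
tool_pos: [0.4818, -0.0843, 0.0714]
tool_rot: [0.523, 1.506, -0.529]
contact_force: [-2.5, -8.2, 3.7]
opening: 0.0125
```

```bash
python3 d.py; python3 - <<'E'
from h import *
im=ctrl.get_image("scene");save(im,"s2.png",(130,280,190,360),4)
E
```

```text
{'t': 15.4333, 'tool_pos': [0.4818, -0.0843, 0.0714], 'contact_force': [-2.4532, -8.2013, 3.7419], 'wrist_torque': [-1.6459, 0.4971, 0.3076], 'opening': 0.0125}
yaw -38.51
tool units per mm along dock y [-1.500e-05  2.963e-03 -2.687e-03] F along -8.03
```

View pics/s2.png

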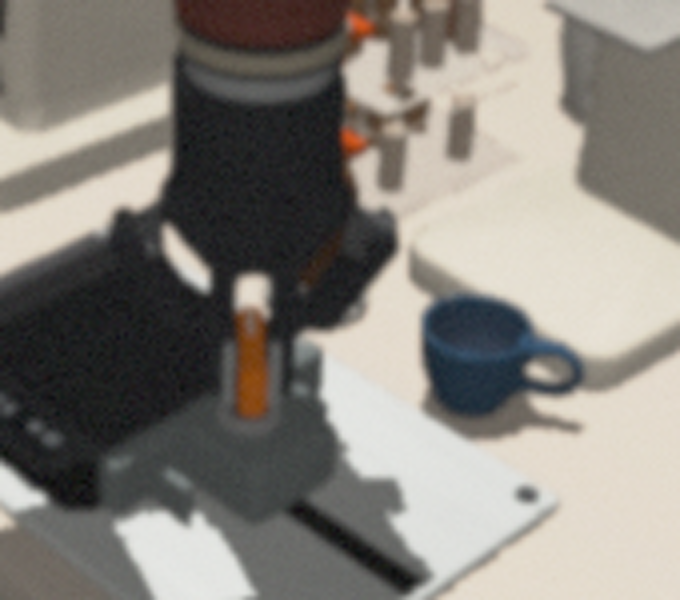

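The bar is edge-on at (255,365) and parallel to the pads, so it follows the tool (expected direction 51.5°). I turn the last 18.4°.

Call:
move_arm --increments '[[[0,0.0015,-0.0013,0.03],[0,0,0,0.03],[0,0,0,0.03],[0,0,0,0.03],[0,0,0,0.03],[0,0,0,0.03],[0,0,0,0.024],[0,0,0,0],[0,0,0,0],[0,0,0,0]]]'

```text
t: 16.32
tool_pos: [0.4814, -0.0836, 0.0713]
tool_rot: [0.77, 1.43, -0.777]
contact_force: [-4.4, -8.6, 4.7]
opening: 0.0127
```

```bash
python3 d.py
```

```text
{'t': 16.3167, 'tool_pos': [0.4814, -0.0836, 0.0713], 'contact_force': [-4.3795, -8.6428, 4.7465], 'wrist_torque': [-1.5364, 0.7238, 0.3323], 'opening': 0.0127}
yaw -56.85
tool units per mm along dock y [-1.400e-05  1.966e-03 -3.483e-03] F along -8.34
```

Call:
move_arm --increments '[[[0,-0.003,0.0013,0],[0,-0.003,0.0014,0],[0,0,0,0]]]'

```text
t: 16.57
tool_pos: [0.4813, -0.0839, 0.0713]
tool_rot: [0.773, 1.429, -0.775]
contact_force: [-1.3, -4.7, 5.5]
opening: 0.0126
```

```bash
python3 d.py
```

```text
{'t': 16.5667, 'tool_pos': [0.4813, -0.0839, 0.0713], 'contact_force': [-1.2712, -4.7022, 5.478], 'wrist_torque': [-0.7554, 0.3024, 0.3913], 'opening': 0.0126}
yaw -56.91
tool units per mm along dock y [-2.000e-06  1.963e-03 -3.485e-03] F along -4.61
```

Call:
move_arm --increments '[[[0,0,0,0],[0,0,0,0],[0,0,0,0],[0,0,0,0],[0,0,0,0],[0,0,0,0],[0,0,0,0],[0,0,0,0]]]' --gripper 0

```text
t: 17.23
tool_pos: [0.4815, -0.0836, 0.0711]
tool_rot: [0.775, 1.428, -0.775]
contact_force: [-1.1, 0.9, -0.8]
opening: 0.0854
```

Call:
move_arm --increments '[[[-0.02,0,0,0],[-0.05,0,0,0],[-0.08,0,0,0],[-0.1,0,0,0],[-0.1,0,0,0],[-0.1,0,0,0],[-0.1,0,0,0],[-0.05,0,0,0],[0,0,0,0]]]'

```text
t: 17.98
tool_pos: [0.4834, -0.0843, 0.2254]
tool_rot: [0.775, 1.421, -0.773]
contact_force: [1.2, -0.1, 0.7]
opening: 0.0855
```

Call:
move_arm --increments '[[[0,0.02,-0.06,0],[0,0.03,-0.12,0],[0,0.03,-0.12,0],[0,0.03,-0.12,0],[0,0.03,-0.12,0],[0,0.03,-0.12,0],[0,0.03,-0.12,0],[0,0,-0.05,0],[0,0,0,0]]]'

```text
t: 18.73
tool_pos: [0.4083, 0.1194, 0.219]
tool_rot: [0.771, 1.432, -0.773]
contact_force: [0.4, -0.3, 0.3]
opening: 0.0852
```

```bash
python3 d.py; python3 m.py; python3 - <<'E'
from h import *
save(ctrl.get_image("top"),"t3.png",(160,280,200,380),4);save(ctrl.get_image("scene"),"s3.png",(130,320,130,370),3)
E
```

```text
{'t': 18.7333, 'tool_pos': [0.4083, 0.1194, 0.219], 'contact_force': [0.4403, -0.3417, 0.3309], 'wrist_torque': [0.0535, 0.0001, -0.0289], 'opening': 0.0852}
yaw -56.73
tool units per mm along dock y [ 2.000e-06  1.974e-03 -3.479e-03] F along -0.37
top lock_knob (array([484.5, -84.5]), array([53.4, 14.5]), 34.2, 178)
top brew_scale (array([472.9,  10. ]), array([157.9, 128.4]), 3.5, 3804)
top fence (array([482.3, -86.6]), array([131.8,  62.2]), 3.4, 663)
top dock (array([481.8, -56.1]), array([198.6, 289.1]), 3.8, 5205)
top dock (array([480.1, -15.7]), array([149.6, 205.8]), 3.4, 917)
stop? (array([474.3,  82.3]), array([149.6,  14. ]), 3.6, 342)
scene lock_knob (array([483.8, -84.7]), array([56.2, 14.1]), 31.7, 165)
scene brew_scale (array([470.3,   8.3]), array([154.5, 122.3]), 3.7, 2369)
scene fence (array([483.8, -87.6]), array([136.1,  63.1]), 6.8, 753)
scene dock (array([482.1, -55.6]), array([201.7, 289.8]), 3.4, 5192)
scene dock (array([478.4, -14.8]), array([147.2, 207.5]), 3.3, 854)
stop? (array([471.4,  91.1]), array([154.7,  38.5]), 0.4, 395)
```

View pics/t3.png

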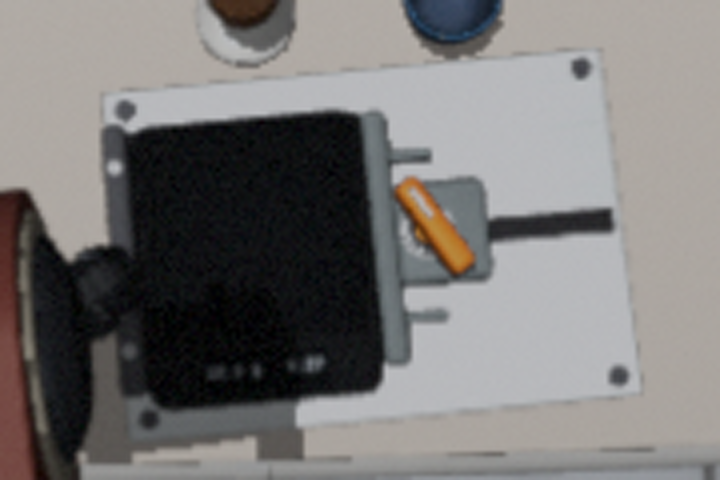

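The top view shows the scale flush between the stop (left) and the fence face (column ~375). The bar at (435,225) lies along about 33°, which matches the tool's final yaw. The tamper and mug are in place and the arm is clear, so I hand in.

```bash
python3 - <<'E'
from h import *
for n in("tamper","blue_mug","dosing_cup"):
    im=ctrl.get_image("scene");P=cloud(im)
    for r in ctrl.trace("scene",n)[:1]:
        print(n,np.round(np.nanmedian(P[r["region"]],0),3))
print(ctrl.finish_job())
E
```

```text
tamper [0.608 0.004 0.035]
blue_mug [ 0.626 -0.112  0.033]
dosing_cup [0.408 0.126 0.034]
the job is handed in; nothing more can be done
None
```

The scale is snug between the fence and the end stop, the lock knob is about 45° past its bite, and I handed the job in at about 19 s of the 67 s allowed.

- **Fence:** I gripped the lock knob and drew the fence along about 57 mm. I stopped when the push rose from about 5 N to 10 N and the tool no longer moved.
- **Knob:** The bite showed as a torque jump of about 0.38 Nm, after about 36° of light clockwise turning. From there I turned about 45° more, then eased the push and let go. My steps were 3.6°, so the extra turn is good to about ±2°.
- **Last checks:**
  - The bar lies at 32–34° in the two cameras, against 33.1° from the tool.
  - The scale, fence and dock agree to within about 0.5° in the top view.
  - The tamper, mug and dosing cup read within 3 mm of where they started, and nothing touches the robot.
- **Disagreements:**
  - The jump in torque was a little less than the 0.46 Nm expected.
  - The scene camera gave the fence angle as 6.8°, against 3.4° from the top camera. I took that as measurement noise.
  - The cameras put the fence about 1 mm from its nominal place, which is within the calibration error.

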